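# Unlock the food-waste caddy and hold its lid half open

### The job

A workmate is coming with both hands full of garlic peelings. Swing the caddy's carry handle back from upright until it clicks home in its rear catch, which frees the lid; then lift the lid by the bow grip near its front edge and hold it half open, at 45 degrees. Finish still holding the lid there with the gripper, without letting go, and leave the jars and the bowl beside the caddy where they are.

Things in the scene. Friction and masses are not known exactly. Their poses are not given: they have to be found in the camera images.
- caddy: green plastic food-waste caddy, 190 deep (x) x 236 wide (y) x 160 mm high at the rim, standing firm on the bench (it does not slide). Origin: centre of its underside; its x points from its front (the lid grip's side) to its rear (the hinge side), z up. With the handle's arms it is 292 mm wide. The handle's pivot axis runs along the caddy's y through (0, 0, 120) mm of this frame.
- handle (a joint): angle of the black carry handle (rad): 0 = upright, growing as it swings to the rear; starts within 0.12 of upright. Below about 0.35 its lugs lock the lid down. Slightly stiff (0.08 N m), it stays where left until it meets two sprung catch buttons at 0.72; a push of about 6 N at its grip takes it over them (crest at 0.93), then it snaps home against its stop at 1.15 (seated above 1.08).
- handle_grip (a point): middle of the handle's grip bar: a grey round sleeve 18 mm thick and 110 mm long, along the caddy's y, 150 mm from the pivot axis (so 270 mm above the bench when upright, 181 mm when seated at the rear, then 137 mm behind the caddy's centre). Free space below and around it.
- lid (a joint): angle of the lid (rad): 0 = shut, 0.785 = 45 degrees open, stop at 1.5. The lid is a flat pale green plate 208 deep x 256 wide x 6 mm thick (12 mm in its raised middle, 130 x 200 mm), its top 167 to 173 mm above the bench when shut. It hinges on the rear rim, the front rises; it weighs about 0.3 kg and falls shut when let go.
- lid_grip (a point): middle of the bar of the lid's black bow grip: round, 14 mm thick, 96 mm long between its end posts, along the caddy's y, 36 mm above the lid's flat top; 191 mm in front of the hinge axis and 43 mm above it when shut. Clear space under and beside it. The point's axes turn with the lid (x to the rear, z its normal). Pinched from above, the bar lets the lid turn between the fingers.
- lid_hinge (a point): point on the lid's hinge axis at mid-width, on the rear rim, 160 mm above the bench and 106 mm behind the caddy's centre; the axis runs along the caddy's y.
- jar_full_mid (a point): glass jar of garlic with a gold cap, 70 mm across, 89 mm high, loose beside the caddy; centre, half-way up. Leave it alone.
- jar_empty_mid (a point): empty open glass jar, 70 mm across, 82 mm high, loose beside the caddy; centre, half-way up. Leave it alone.
- bowl_mid (a point): steel bowl of garlic bulbs, 140 mm across, 55 mm high, loose on the other side of the caddy; centre, half-way up. Leave it alone.

How it is judged:
On the way, in this order (a step that is already met when the one before it is completed fails the run):
1. the carry handle is swung back and clicked home in its rear catch, with the lid still shut (value of joint handle above 1.08 rad and value of joint lid below 0.1 rad), for 0.2 s.
2. the lid is lifted by the gripper to about 45 degrees (value of joint lid between 0.663 and 0.907 rad and contact force between the fingers and lid above 0.3 N), for 0.2 s.
At the end, for the whole second after the job is handed in: The handle is home in its rear catch (above 1.08 rad) and the lid stands still at 45 degrees, within 7 degrees (0.663 to 0.907 rad), carried by the gripper's fingers (contact over 0.3 N); both jars and the bowl are within 30 mm of where they stood (all of step 2 and value of joint handle above 1.08 rad and velocity of joint lid between -0.05 and 0.05 rad/s and distance of each of jar_full_mid, jar_empty_mid, bowl_mid from where it was at the start of the episode below 0.03 m); the arm keeps its last pose, push and grip.
It fails at once if a jar or the bowl is pushed away or knocked over (distance of any of jar_full_mid, jar_empty_mid, bowl_mid from where it was at the start of the episode above 0.03 m).
It also fails if it takes over 48 s, if anything falls off the work surface, if the arm or the gripper's body presses on something with over 40 N, if the wrist force passes 120 N, or if a joint passes its speed limit or range.

### The arm

A 6-joint arm with a two-finger parallel gripper is mounted at the origin on the work surface. World frame = base frame: x ahead of the robot, y to its left, z up, the work surface at z = 0. Lengths are in m, angles in rad, forces in N, time in s.
With the tool pointing down it reaches from about 0.35 to 0.775 m from the base axis. Payload 7.3 kg.
Tool frame: the origin (TCP) lies on the centre line of the jaws, within the pads' length; the fingertips stand 25 mm ahead of it and the grasp point (between the pads) lies 6 mm ahead of it; z points along the fingers, y is the direction in which the jaws open and shut (so a half turn about z gives the same grasp; the last joint's range is limited). The gripper opens to 92 mm and grips with 3 to 60 N. Pads are 19 mm wide; open, the fingers measure 130 mm over their backs; the gripper's body (75 mm by 190 mm) begins 47 mm behind the grasp point.
Start: joints at [1.044, 0.342, 1.524, -0, 1.275, -0.146], TCP at [0.195, 0.487, 0.252] pointing down, gripper open.
Joint ranges: [-2.53, 2.53], [-0.77, 2.02], [0.04, 2.7], [-1, 4.14], [0.28, 2.66], [-3.11, 3.11]. Speed limits (rad/s): [2.57, 2.57, 3.14, 3.14, 3.14, 3.14].

### API

Orientations are given as [roll, pitch, yaw] about the fixed x, y, z axes, in that order (R = Rz(yaw) Ry(pitch) Rx(roll)).
In Python, from cell import telemetry, read_camera, workorder gives the robot as it stands.
- The arm moves only by the shell command python3 -m creep 'ROWS' [FORCE]. ROWS is JSON, one flat list of numbers, 5 for each row, row after row: the opening, from 0 (shut) to 1 (fully open), then the shift along the world's x, y, z in m, then the turn about the world's z in rad. A call has 1 to 12 rows; each row shifts and turns the pose as measured when the row begins; what a row does not reach is not made up. A row lasts 1/8 s, in which the tool goes at most 62.5 mm and 10.7 degrees, less where a joint would pass 70% of its speed; a pose out of reach is approached as far as the arm can. A call is refused whole if a number of a shift passes 0.0625 or a number of a turn 0.188, either way. A call with a gripper value outside its range is refused whole. The fingers move at their own pace and stop on an object; FORCE is the grip in N (left out, the last holds). Time passes only in rows, so rows that do not move let the fingers close. It gives the time, the measured TCP pose, the force and the opening at its end, in the units of the state.
- telemetry.observe(): the state, without advancing time (a new reading comes with each control period).
- read_camera(name): name is "side" or "top"; returns a dict with "image" (400x640x3 uint8, red, green, blue), "fovy" (degrees; the focal length in pixels is half the picture's height over the tangent of half this angle, whatever the lens; pixels are square), "cx", "cy" (the principal point, pixels), "distortion" ([k1, k2, p1, p2, k3] as OpenCV has them; the pictures are not rectified), "R" (3x3) and "t" (3): a world point X has camera coordinates R X + t. Camera axes: x right, y down, z forward; pixel columns grow to the right and rows downward; lengths in m; the calibration is good to about 2 mm. A picture is of the moment at which its call begins. There is no depth.
- workorder.hand_in(): hands the job in, once; it reports no verdict.
The state is a dict: "time": time; "qpos": joint angles; "qvel": joint speeds; "joint_efforts": joint torques, N m; "tool_pos": TCP position; "tool_rot": TCP orientation; "contact_force": force on the tool from outside, world axes, zero at the start; "torque": the same for the moment, N m; "opening": finger opening in m.
Only numpy, scipy, OpenCV 4.12 (cv2) and the standard library are available. Lean on these libraries where they do the work, as an engineer would, in place of code of your own. Each camera call takes 0.05 s, during which the arm holds its last target.

## Working session

There is one attempt and no reset: what is moved stays moved. The work goes in short steps, Python scripts to look and compute and a shell command to move; the robot and the scene stay as the last step left them, time stands still between calls to the robot, and variables do not carry over. Pictures are saved under pics/ and viewed, and the job is handed in when it is done.

```bash
ls; mkdir -p pics; python3 - <<'E'
from cell import telemetry, read_camera
import cv2
print(telemetry.observe())
for n in("side","top"):
    c=read_camera(n); cv2.imwrite(f"pics/{n}0.png",c["image"][:,:,::-1])
    print(n,{k:v for k,v in c.items() if k!="image"})
E
```

```text
pics
{'time': 0.0, 'qpos': array([ 1.04399023e+00,  3.42720883e-01,  1.52506487e+00,  2.81356648e-05,
        1.27539287e+00, -1.46005244e-01]), 'qvel': array([ 8.22647123e-05, -9.35828044e-04, -8.08884382e-04, -1.72128000e-03,
        2.26306649e-04,  2.97226216e-04]), 'joint_efforts': array([-1.84161632e-03, -4.31232297e+01, -2.44217008e+01,  7.14785582e-02,
        5.59347065e-02, -1.48425252e-04]), 'tool_pos': array([0.19490106, 0.48706421, 0.25102919]), 'tool_rot': array([-3.14002747e+00, -2.57355522e-04,  2.76078338e+00]), 'contact_force': array([ 0.18495991, -0.11052252, -1.01717437]), 'torque': array([ 0.03153986, -0.01641358, -0.01035544]), 'opening': 0.09199063109169822}
side {'fovy': 54.88373683976349, 'cx': 317.93495403088923, 'cy': 202.4885091506013, 'distortion': array([-0.06328929,  0.        ,  0.        ,  0.        ,  0.        ]), 'R': array([[ 0.79787964, -0.60249209,  0.019783  ],
       [-0.39364591, -0.54559779, -0.73984184],
       [ 0.45654241,  0.58251724, -0.67248992]]), 't': array([-0.41047629,  0.37842469,  0.73642109])}
top {'fovy': 54.17769819904295, 'cx': 315.3972152082732, 'cy': 208.83038691945163, 'distortion': array([-0.08851391,  0.        ,  0.        ,  0.        ,  0.        ]), 'R': array([[-1.22002750e-01, -9.92529627e-01, -5.18019101e-04],
       [-9.63560898e-01,  1.18567028e-01, -2.39775428e-01],
       [ 2.38045636e-01, -2.87541187e-02, -9.70828242e-01]]), 't': array([0.09459   , 0.58311321, 0.99116987])}
```

View pics/side0.png

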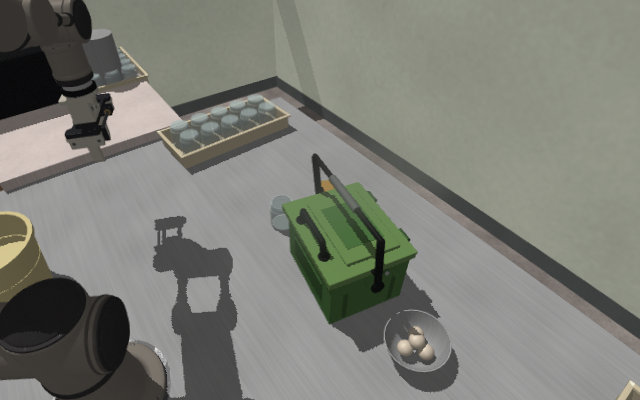

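View pics/top0.png

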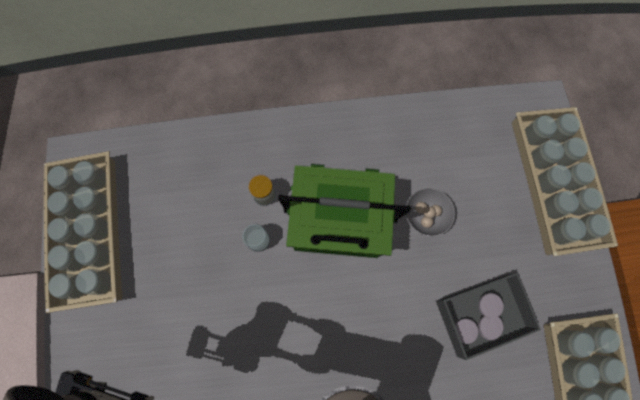

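```bash
cat > h.py <<'E'
import numpy as np, cv2
from cell import telemetry, read_camera
def K(c):
    f=c["image"].shape[0]/2/np.tan(np.radians(c["fovy"])/2)
    return np.array([[f,0,c["cx"]],[0,f,c["cy"]],[0,0,1]])
def ray(c,px):
    u=cv2.undistortPoints(np.array(px,float).reshape(-1,1,2),K(c),c["distortion"]).reshape(-1,2)
    d=np.c_[u,np.ones(len(u))]@c["R"]; return -c["R"].T@c["t"],d
def plane(c,px,z):
    o,d=ray(c,px); return o+d*((z-o[2])/d[:,2])[:,None]
def proj(c,X):
    return cv2.projectPoints(np.array(X,float).reshape(-1,3),cv2.Rodrigues(c["R"])[0],c["t"],K(c),c["distortion"])[0].reshape(-1,2)
def tri(c1,p1,c2,p2):
    o1,d1=ray(c1,[p1]);o2,d2=ray(c2,[p2]);A=np.c_[d1[0],-d2[0]]
    s=np.linalg.lstsq(A,o2-o1,rcond=None)[0];a=o1+s[0]*d1[0];b=o2+s[1]*d2[0]
    return (a+b)/2,np.linalg.norm(a-b)
def crop(c,x0,y0,x1,y1,k,fn):
    cv2.imwrite(fn,cv2.resize(c["image"][y0:y1,x0:x1,::-1],None,fx=k,fy=k,interpolation=cv2.INTER_CUBIC))
E
python3 - <<'E'
from h import *
s=read_camera("side");t=read_camera("top")
crop(s,260,145,420,325,3.3,"pics/s1.png");crop(t,240,150,460,270,3.6,"pics/t1.png")
for n,c in(("s",s),("t",t)):
    print(n,-c["R"].T@c["t"])
    hsv=cv2.cvtColor(c["image"],cv2.COLOR_RGB2HSV)
    g=cv2.inRange(hsv,(40,90,60),(75,255,255))
    cs=max(cv2.findContours(g,0,2)[0],key=cv2.contourArea)
    print(cv2.boundingRect(cs),cv2.approxPolyDP(cv2.convexHull(cs),4,True).reshape(-1,2).tolist())
E
```

```text
s [ 0.14026855 -0.46981902  0.78333063]
(283, 194, 94, 127) [[317, 194], [341, 198], [376, 240], [371, 274], [328, 320], [291, 252], [283, 206]]
t [0.33746167 0.05324559 1.10212092]
(287, 202, 107, 53) [[288, 210], [302, 202], [393, 210], [390, 254], [287, 245]]
```

View pics/s1.png

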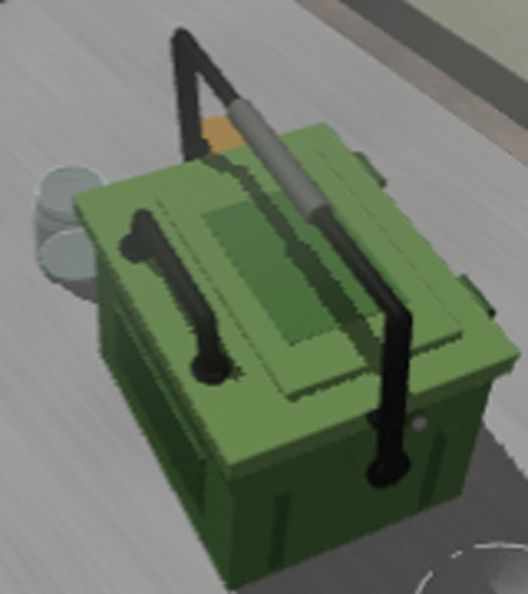

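View pics/t1.png

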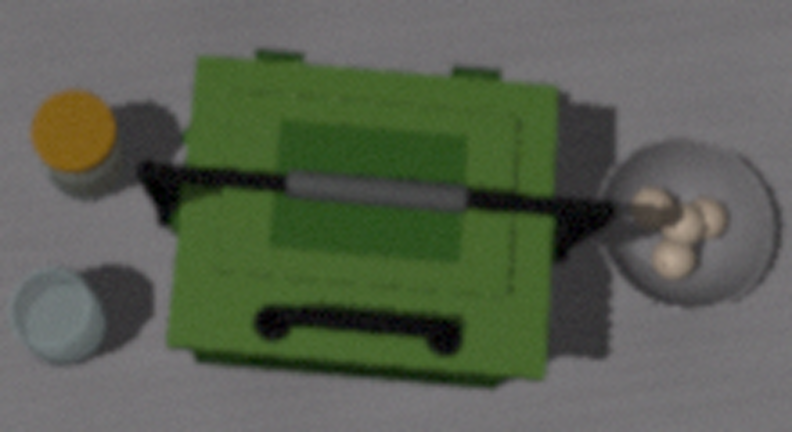

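```bash
python3 - <<'E'
from h import *
np.set_printoptions(precision=4,suppress=True)
s=read_camera("side");t=read_camera("top")
o=-.35
S=np.array([[75,203],[327,124],[520,353],[228,470]])/3.3+[260+o,145+o]
T=np.array([[170,345],[195,57],[557,87],[543,378]])/3.6+[240+o,150+o]
a=plane(s,S,.167);b=plane(t,T,.167)
for n,q in(("side",a),("top",b)):
    print(n,q[:,:2].tolist(),q.mean(0),[np.linalg.norm(q[i]-q[(i+1)%4]) for i in range(4)])
    x=(q[1]+q[2]-q[0]-q[3]);y=(q[0]+q[1]-q[2]-q[3]);print(np.arctan2(x[1],x[0]),np.arctan2(-y[0],y[1]))
sl=[tri(s,np.array(p)/3.3+[260+o,145+o],t,np.array(q)/3.6+[240+o,150+o]) for p,q in(([238,106],[287,182]),([318,208],[467,198]),([145,225],[272,316]),([206,328],[447,326]))]
for k in sl:print(k)
E
```

```text
side [[0.4831577680290728, 0.10271061287920485], [0.6887080039037338, 0.06444530453479319], [0.6358013682467542, -0.18164163135812128], [0.4298416897473253, -0.14105811648723543]] [ 0.5594 -0.0389  0.167 ] [np.float64(0.2090816426442591), np.float64(0.2517099364619994), np.float64(0.20992001059180496), np.float64(0.2495311556104252)]
-0.18931400425126993 -0.21353889913404822
top [[0.48481776474181526, 0.10490160271785626], [0.6858357607788688, 0.06605804616176358], [0.6329156945013605, -0.1838982506098628], [0.4320729867282682, -0.13979015172589732]] [ 0.5589 -0.0382  0.167 ] [np.float64(0.20473655417799536), np.float64(0.2554969348360196), np.float64(0.20562907783867884), np.float64(0.25031193799030155)]
-0.2035599178979248 -0.21045313854103626
(array([0.5582, 0.0179, 0.2751]), np.float64(0.0005455864752097953))
(array([ 0.5334, -0.0884,  0.2797]), np.float64(0.0014583804907543517))
(array([0.4935, 0.0344, 0.192 ]), np.float64(0.003798561668610933))
(array([ 0.4667, -0.0743,  0.2069]), np.float64(0.005079633492728709))
```

```bash
python3 -m creep '[1,0.029,-0.0435,0.02,-0.116, 1,0.029,-0.0435,0.02,-0.116, 1,0.029,-0.0435,0.02,-0.116, 1,0.029,-0.0435,0.02,-0.116, 1,0.029,-0.0435,0.02,-0.116, 1,0.029,-0.0435,0,-0.116, 1,0.029,-0.0435,0,-0.116, 1,0.029,-0.0435,0,-0.116, 1,0.029,-0.0435,0,-0.116, 1,0.029,-0.0435,0,-0.116, 1,0.029,-0.0435,0,-0.116, 1,0,0,0,0]'
```

```text
time: 1.8
tool_pos: [0.5208, -0.0083, 0.3538]
tool_rot: [3.139, -0.0, 1.445]
contact_force: [-0.5, 0.6, 0.4]
opening: 0.0917
```

```bash
python3 -m creep '[1,0.025,-0.027,0,-0.079, 1,0,0,0,0]'; python3 - <<'E'
from h import *
s=read_camera("side");t=read_camera("top")
crop(s,250,60,430,300,2.4,"pics/s2.png");crop(t,240,120,460,270,3.6,"pics/t2.png")
E
```

```text
time: 2.05
tool_pos: [0.5458, -0.035, 0.3536]
tool_rot: [3.141, -0.001, 1.365]
contact_force: [-0.0, 0.3, 1.1]
opening: 0.092
```

View pics/s2.png

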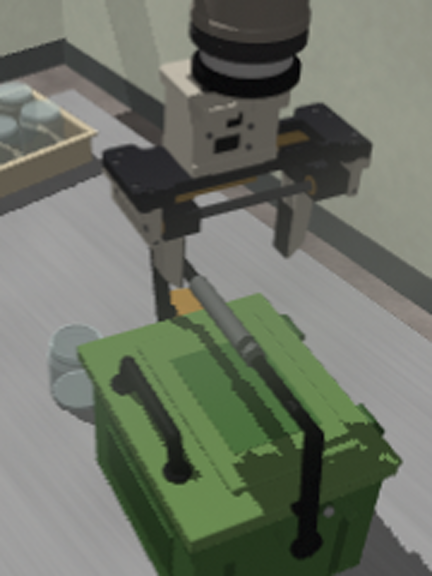

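View pics/t2.png

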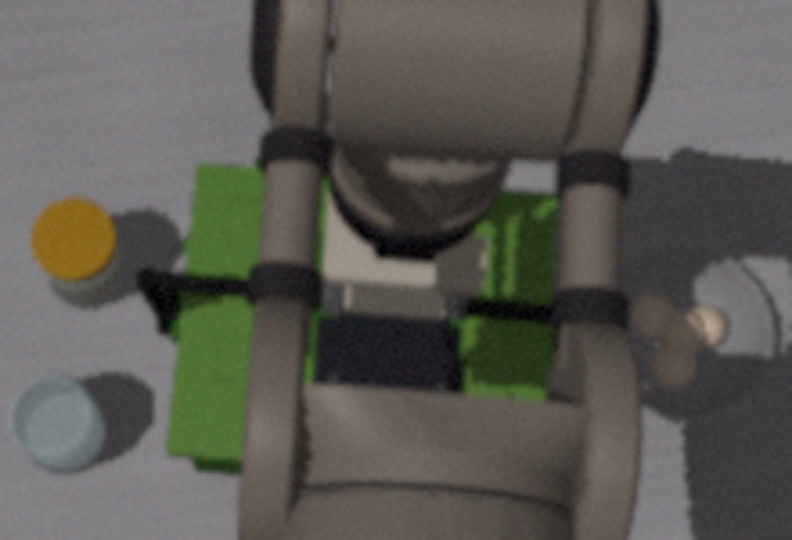

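```bash
python3 -m creep '[1,0,0,-0.036,0, 1,0,0,-0.036,0, 0,0,0,0,0, 0,0,0,0,0, 0,0,0,0,0, 0,0,0,0,0, 0,0,0,0,0, 0,0,0,0,0]' 15; python3 - <<'E'
from h import *
s=read_camera("side")
crop(s,250,60,430,300,2.4,"pics/s3.png")
E
```

```text
time: 3.15
tool_pos: [0.5442, -0.0287, 0.2883]
tool_rot: [3.129, -0.003, 1.377]
contact_force: [-0.0, 0.6, -0.3]
opening: 0.0363
```

View pics/s3.png

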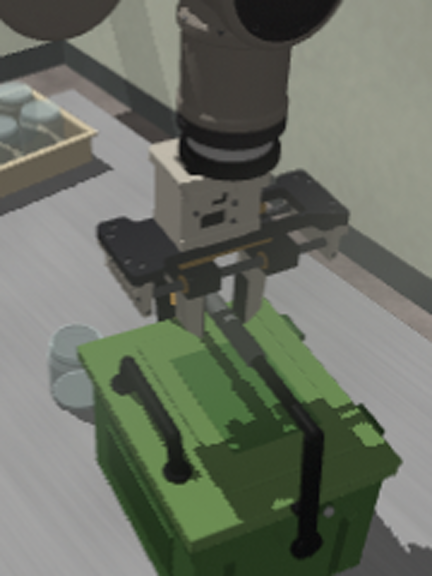

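```bash
python3 -m creep '[0,0.001,-0.005,-0.006,-0.011, 0,0,0,0,0, 0,0,0,0,0, 0,0,0,0,0, 0,0,0,0,0, 0,0,0,0,0]' 15; python3 - <<'E'
from h import *
s=read_camera("side");print(telemetry.observe()["tool_pos"])
crop(s,280,130,400,260,4.5,"pics/s4.png")
E
```

```text
time: 3.95
tool_pos: [0.5452, -0.0344, 0.2812]
tool_rot: [3.131, -0.002, 1.364]
contact_force: [-0.1, 0.3, -0.8]
opening: 0.017
[ 0.54518325 -0.03443053  0.28123342]
```

View pics/s4.png

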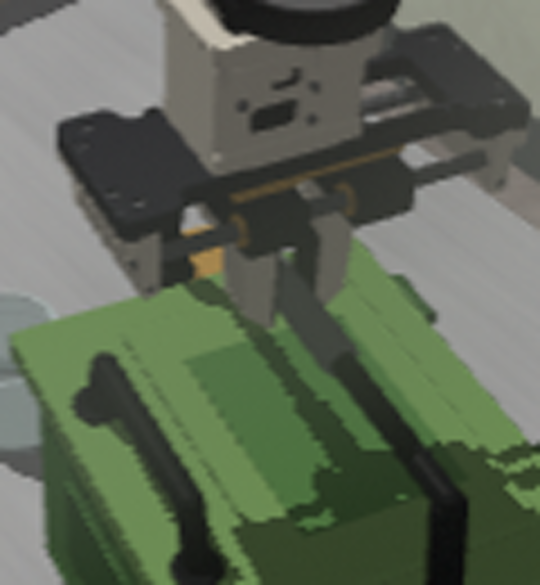

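```bash
python3 -m creep '[0,0.0147,-0.0031,0,0, 0,0.0147,-0.0031,0,0, 0,0.0144,-0.003,-0.003,0, 0,0.0144,-0.003,-0.003,0, 0,0.0135,-0.0028,-0.0058,0, 0,0.0135,-0.0028,-0.0058,0, 0,0.0121,-0.0025,-0.0085,0, 0,0,0,0,0]'
```

```text
time: 5.0
tool_pos: [0.6444, -0.0558, 0.2549]
tool_rot: [3.134, -0.001, 1.365]
contact_force: [0.7, -0.9, -0.0]
opening: 0.0176
```

```bash
python3 -m creep '[0,0.010,-0.002,-0.0088,0, 0,0.010,-0.002,-0.0088,0, 0,0.0091,-0.0019,-0.0117,0, 0,0.0091,-0.0019,-0.0117,0, 0,0.0053,-0.0011,-0.0099,0, 0,0.0053,-0.0011,-0.0099,0, 0,0.001,0,-0.003,0,0,0,0,0,0]'; python3 - <<'E'
from h import *
s=read_camera("side");print(telemetry.observe()["tool_pos"])
crop(s,280,130,420,290,3.6,"pics/s5.png")
E
```

```text
time: 6.0
tool_pos: [0.6958, -0.0668, 0.1888]
tool_rot: [3.137, 0.001, 1.365]
contact_force: [-1.4, -1.0, 0.2]
opening: 0.0175
[ 0.69581108 -0.06673554  0.18867825]
```

View pics/s5.png

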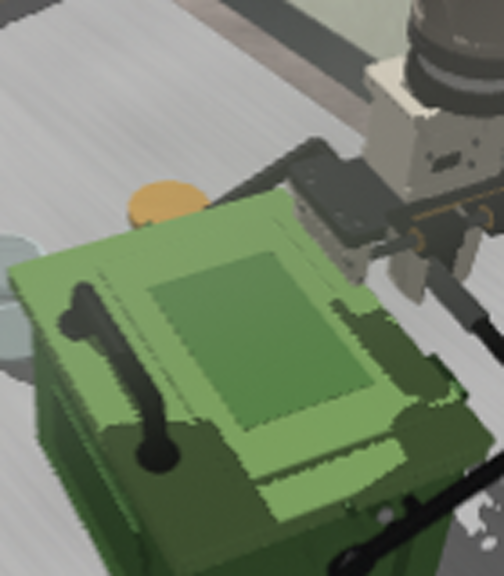

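```bash
python3 -m creep '[0,0.001,0,-0.005,0, 0,0,0,-0.005,0]'; python3 -m creep '[1,0,0,0.002,0, 1,0,0,0,0, 1,0,0,0,0, 1,0,0,0,0]'; python3 -m creep '[1,0,0,0.05,0, 1,0,0,0.055,0, 1,0,0,0.06,0]'; python3 - <<'E'
from h import *
s=read_camera("side");t=read_camera("top")
crop(s,260,120,450,310,3,"pics/s6.png");crop(t,240,120,460,270,3.6,"pics/t6.png")
E
```

```text
time: 6.3
tool_pos: [0.696, -0.0666, 0.1863]
tool_rot: [3.134, 0.001, 1.365]
contact_force: [-10.4, -0.1, 25.2]
opening: 0.0174
time: 6.8
tool_pos: [0.6963, -0.0655, 0.1874]
tool_rot: [3.133, -0.0, 1.366]
contact_force: [-0.5, -0.0, 0.5]
opening: 0.0526
time: 7.18
tool_pos: [0.6937, -0.0649, 0.3477]
tool_rot: [-3.134, -0.0, 1.366]
contact_force: [1.5, -0.6, -0.7]
opening: 0.0825
```

View pics/s6.png

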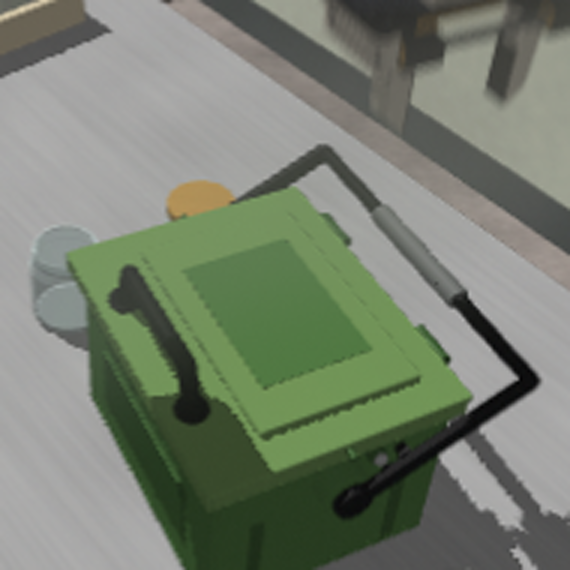

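View pics/t6.png

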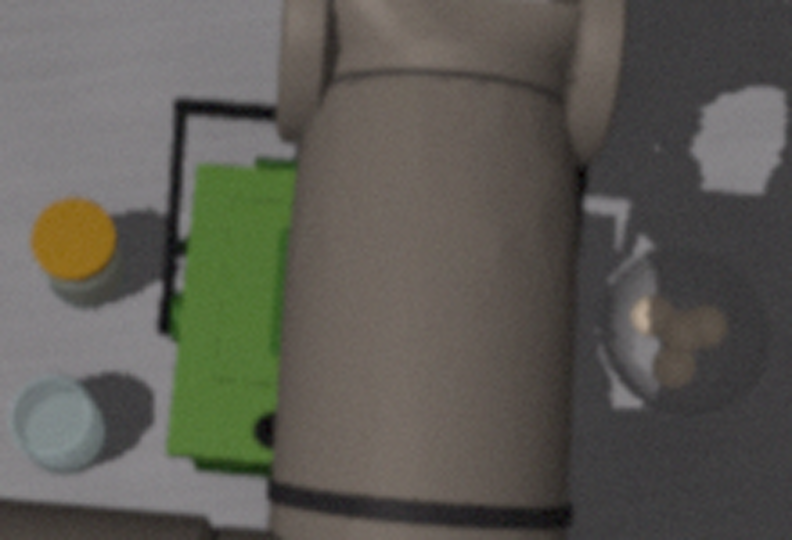

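```bash
python3 - <<'E'
from h import *
np.set_printoptions(precision=4,suppress=True)
s=read_camera("side");t=read_camera("top")
c=np.array([.559,-.0385]);y=-.207;R=np.array([[np.cos(y),np.sin(y)],[-np.sin(y),np.cos(y)]])
def rep(n,P): print(n,P[0],"caddy",R@(P[0,:2]-c))
rep("sleeve",plane(s,[np.array([419,255])/3+[260,120]-[.3,.3]],.181))
rep("lidgrip side",plane(s,[np.array([161,330])/3+[260,120]-[.3,.3]],.203))
rep("lidgrip top",plane(t,[np.array([359,320])/3.6+[240,150]-[.35,.35]],.203))
# predicted bar ends
for d in(-.085,):
  for z in (.203,):
    E=[list(c+R.T@np.array([d,k]))+[z] for k in(-.048,.048)]
    print((proj(s,E)-[260,120])*3,(proj(t,E)-[240,150])*3.6)
E
```

```text
sleeve [ 0.6986 -0.0653  0.181 ] caddy [0.1422 0.0024]
lidgrip side [ 0.4759 -0.0287  0.203 ] caddy [-0.0834 -0.0075]
lidgrip top [ 0.4804 -0.0201  0.203 ] caddy [-0.0807  0.0019]
[[183.1911 369.8283]
 [126.0645 279.0764]] [[434.3089 331.7075]
 [286.1028 319.4162]]
```

```bash
python3 -m creep '[1,-0.0535,0.0107,0,0, 1,-0.0535,0.0107,0,0, 1,-0.0535,0.0107,0,0, 1,-0.0535,0.0107,0,0, 1,0,0,0,0]'
```

```text
time: 8.0
tool_pos: [0.4708, -0.0206, 0.3303]
tool_rot: [-3.111, -0.001, 1.365]
contact_force: [0.6, -0.1, 0.2]
opening: 0.0917
```

```bash
python3 -m creep '[1,0.0087,-0.001,-0.04,0, 1,0,0,-0.03,0, 1,0,0,-0.015,0, 1,0,0,0,0]'; python3 - <<'E'
from h import *
s=read_camera("side")
crop(s,260,120,420,290,3.4,"pics/s7.png")
E
```

```text
time: 8.5
tool_pos: [0.4804, -0.0219, 0.2383]
tool_rot: [-3.105, -0.001, 1.365]
contact_force: [0.0, 0.5, -0.0]
opening: 0.0919
```

View pics/s7.png

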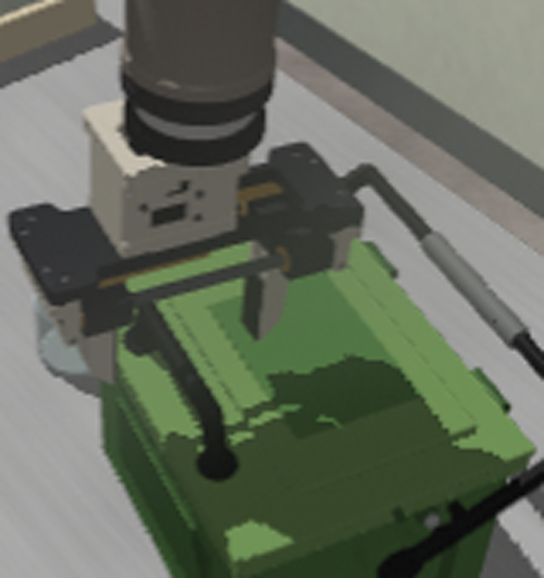

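```bash
python3 -m creep '[0.4,0,0,-0.014,0, 0.4,0,0,-0.013,0, 0,0,0,0,0, 0,0,0,0,0, 0,0,0,0,0, 0,0,0,0,0, 0,0,0,0,0, 0,0,0,0,0, 0,0,0,0,0, 0,0,0,0,0, 0,0,0,0,0]' 20; python3 - <<'E'
from h import *
s=read_camera("side");print(telemetry.observe())
crop(s,260,120,420,290,3.4,"pics/s8.png")
E
```

```text
time: 9.93
tool_pos: [0.4788, -0.0216, 0.2117]
tool_rot: [-3.102, -0.0, 1.365]
contact_force: [-1.9, 0.3, -0.3]
opening: 0.013
{'time': 9.975, 'qpos': array([-2.05463244e-01,  3.17869045e-01,  1.67887959e+00,  5.22166202e-04,
        1.18403153e+00,  3.46578520e-04]), 'qvel': array([ 0.00034436,  0.00286235,  0.00111725,  0.00189301, -0.00173619,
       -0.00080489]), 'joint_efforts': array([-1.07740573e-02, -3.98991036e+01, -2.30500853e+01,  9.36875422e-02,
       -1.73202613e-01, -2.62562803e-02]), 'tool_pos': array([ 0.47885817, -0.02160977,  0.21169398]), 'tool_rot': array([-3.10240493e+00, -4.61930267e-04,  1.36477102e+00]), 'contact_force': array([-1.14235472,  0.54254342, -0.08318187]), 'torque': array([-0.03444188,  0.28228258,  0.00614634]), 'opening': 0.013096282233950977}
```

View pics/s8.png

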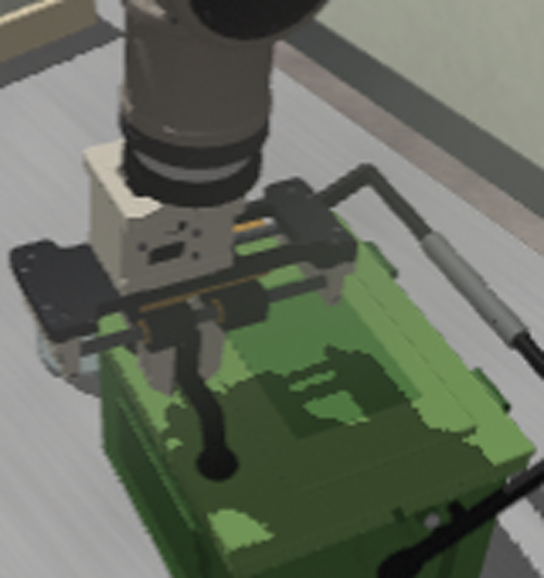

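```bash
python3 -m creep '[0,0.0045,-0.0009,0.0147,0, 0,0.0045,-0.0009,0.0147,0, 0,0.0066,-0.0014,0.0138,0, 0,0.0066,-0.0014,0.0138,0, 0,0,0,0,0]' 20
```

```text
time: 10.6
tool_pos: [0.4992, -0.026, 0.2671]
tool_rot: [-3.093, -0.0, 1.364]
contact_force: [-1.4, 0.3, -1.2]
opening: 0.0134
```

```bash
python3 -m creep '[0,0.009,-0.0018,0.0128,0, 0,0.0088,-0.0018,0.0126,0, 0,0.0105,-0.0022,0.011,0, 0,0.0105,-0.0022,0.011,0, 0,0.012,-0.0025,0.0095,0, 0,0.012,-0.0025,0.0092,0, 0,0,0,0,0, 0,0,0,0,0]' 20;  python3 - <<'E'
from h import *
s=read_camera("side");t=read_camera("top");print(telemetry.observe()["tool_pos"])
crop(s,240,60,420,290,2.5,"pics/s9.png");crop(t,240,120,460,270,3.6,"pics/t9.png")
E
```

```text
time: 11.6
tool_pos: [0.5517, -0.0373, 0.33]
tool_rot: [-3.062, 0.002, 1.365]
contact_force: [-3.1, -0.5, 1.4]
opening: 0.0129
[ 0.55181118 -0.03728839  0.3301077 ]
```

View pics/s9.png

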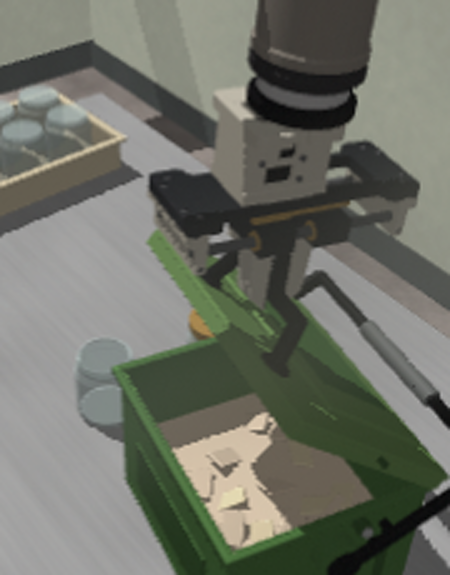

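View pics/t9.png

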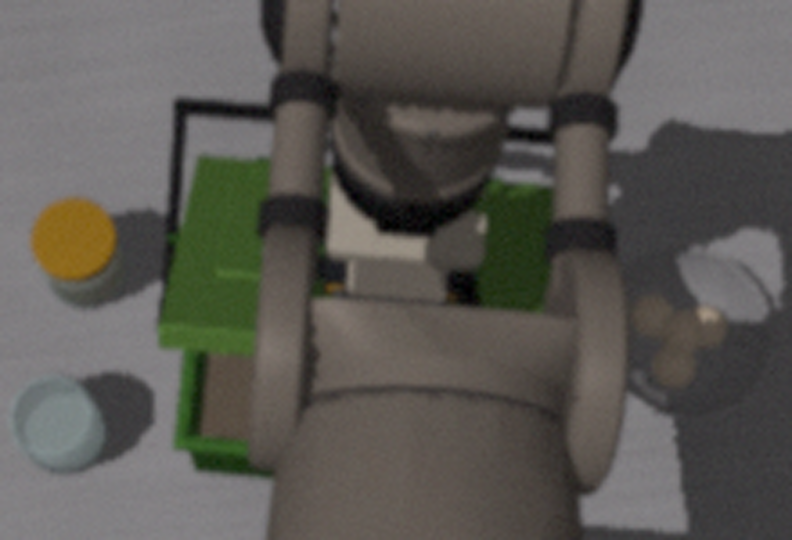

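```bash
python3 -m creep '[0,0.009,-0.0015,0.005,0, 0,0,0,0,0, 0,0,0,0,0]' 20;  python3 - <<'E'
from h import *
s=read_camera("side");t=read_camera("top");print(telemetry.observe()["tool_pos"])
crop(s,260,140,430,270,4.5,"pics/s10.png");crop(t,260,140,420,240,4.9,"pics/t10.png")
E
```

```text
time: 12.08
tool_pos: [0.5591, -0.0388, 0.3355]
tool_rot: [-3.059, 0.003, 1.365]
contact_force: [-4.1, 0.4, 2.4]
opening: 0.0133
[ 0.55920275 -0.03885098  0.33548322]
```

View pics/s10.png

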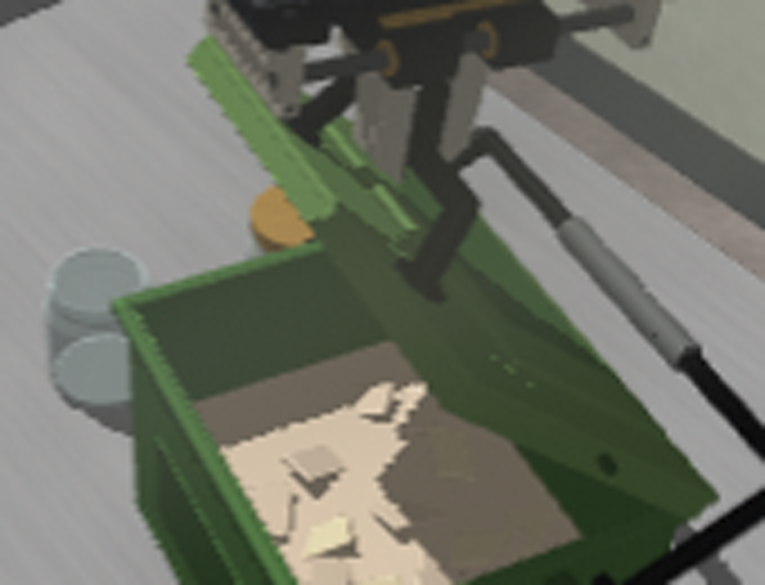

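View pics/t10.png

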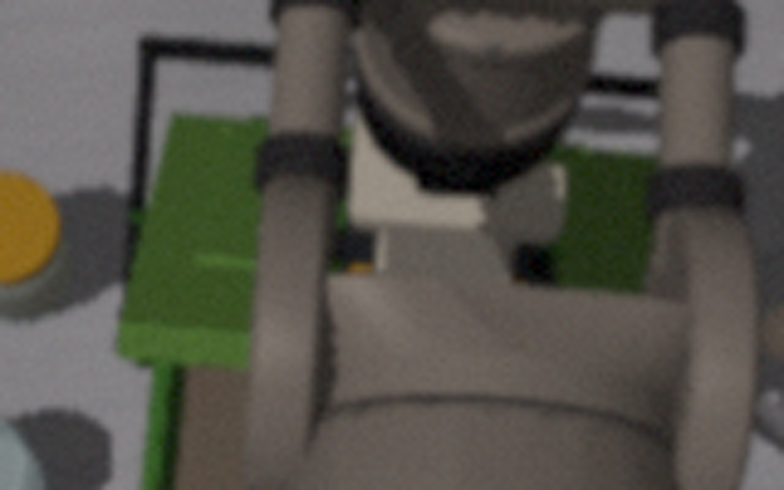

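```bash
python3 - <<'E'
from h import *
np.set_printoptions(precision=4,suppress=True)
s=read_camera("side");t=read_camera("top")
c=np.array([.5629,-.0393]);y=-.207;R=np.array([[np.cos(y),np.sin(y)],[-np.sin(y),np.cos(y)]])
for p,q in(([210,38],[124,321]),([188,62],[120,356])):
    P,e=tri(s,np.array(p)/4.5+[259.6,139.6],t,np.array(q)/4.9+[259.6,139.6])
    X=R@(P[:2]-c);v=np.array([.106-X[0],P[2]-.16]);print(P,e,X,np.hypot(*v),np.arctan2(v[1],v[0]))
X=R@(telemetry.observe()["tool_pos"][:2]-c);print(X)
E
```

```text
[0.5461 0.0925 0.3118] 0.0018407987158788185 [-0.0435  0.1255] 0.21309216184750207 0.7930933031921942
[0.5346 0.096  0.3003] 0.00025490181275112425 [-0.0555  0.1266] 0.2138821975941359 0.715280059110706
[-0.0037 -0.0003]
```

```bash
python3 -m creep '[0,0.002,0,0.001,0, 0,0,0,0,0, 0,0,0,0,0, 0,0,0,0,0]' 20; python3 - <<'E'
from h import *
s=read_camera("side");o=telemetry.observe();print(o["tool_pos"],abs(o["qvel"]).max(),o["opening"])
t=read_camera("top");o=telemetry.observe();print(o["tool_pos"],abs(o["qvel"]).max(),o["contact_force"])
crop(s,240,60,460,380,1.8,"pics/s11.png")
E
```

```text
time: 12.78
tool_pos: [0.5609, -0.0392, 0.3366]
tool_rot: [-3.058, 0.004, 1.365]
contact_force: [-4.3, 0.9, 3.0]
opening: 0.0131
[ 0.56085524 -0.03918469  0.33662445] 0.0014480107413840004 0.013085212938939642
[ 0.56086446 -0.03915178  0.33661587] 0.0016713089949708909 [-4.25184252 -0.75418014  2.22069216]
```

View pics/s11.png

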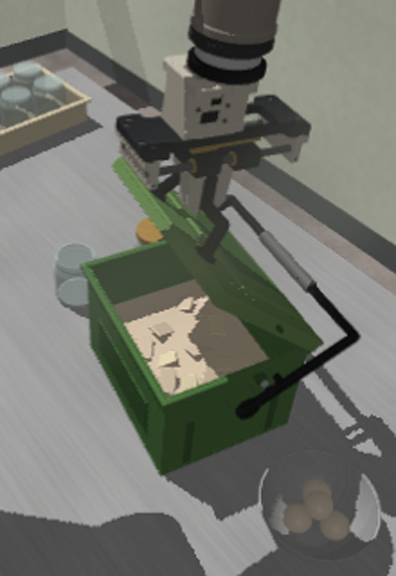

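The arm is still, the bar is gripped (13 mm opening), the handle is at the rear, and the jars and bowl haven't moved.

```bash
python3 -c "
from cell import workorder
print(workorder.hand_in())"
```

```text
the job is handed in; nothing more can be done
None
```

I swung the handle back to its rear catch, lifted the lid by its bow grip to about 45 degrees, and handed the job in at about 13 s with the gripper still holding it. The hand-in gave no verdict.

- **Handle:** it stopped firmly (about 27 N) when I pushed it further, and it stayed put after I let go. The side camera put the grip bar 142 mm behind my first estimate of the caddy's centre. The seated position should be 137 mm. I took the difference as a 4 mm error in my centre estimate.
- **Lid:** the arm's position put it at 0.76–0.80 rad, and the two camera views at 0.71–0.76 rad. The readings differ by a few degrees, but all are inside the 0.663–0.907 limits. A last small upward nudge came after these readings.
- **Hold:** the arm was still. The fingers were closed on the bar at 13 mm with a 20 N grip. The tool had tilted about 5 degrees during the lift, with no visible effect on the hold.
- **Jars and bowl:** by eye, they stood where they were in the first pictures. I did not measure their positions.

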